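Level three sharpening stones in a sprung jig and hold them down

ROBOT

A 7-joint arm with a two-finger parallel gripper is mounted at the origin on the work surface. World frame = base frame: x ahead of the robot, y to its left, z up, the work surface at z = 0. Lengths are in m, angles in rad, forces in N, time in s.
With the tool pointing down it reaches from about 0.425 to 0.975 m from the base axis. Payload 16.7 kg.
Tool frame: the origin (TCP) lies between the finger pads; the fingertips stand 14 mm ahead of it and the grasp point (between the pads) lies 5 mm behind it; z points along the fingers, y is the line along which they close (so a half turn about z gives the same grasp; the last joint's range is limited). The gripper opens to 85 mm and grips with 20 to 120 N. Pads are 22 mm wide; open, the fingers measure 114 mm over their backs; the gripper's body (76 mm by 85 mm) begins 54 mm behind the grasp point. The pads swing forward as they close: fully open they stand 13 mm farther back than shut.
Start: joints at [-0.149, 0.426, 0.074, 1.606, -0.034, 1.111, -0.067], TCP at [0.675, -0, 0.245] pointing down, gripper open.
Joint ranges: [-2.85, 2.85], [-0.5, 2.14], [-1.23, 1.37], [0.21, 2.46], [-1.02, 4.16], [0.16, 2.05], [-2.73, 2.73]. Speed limits (rad/s): [1.89, 1.89, 2.39, 2.39, 3.01, 3.01, 3.01].

INTERFACE

Orientations are given as a rotation vector (axis times angle).
In Python, from plant import manip, cams, order, nets, monitor gives the robot as it stands. Calls block until the motion is done:
- manip.movep(position, orientation): joint-space move of the TCP to a pose.
- manip.movel(position, max_speed=0.15, attitude=None): straight line of the TCP; attitude=None keeps the orientation; max_speed is the mean speed in m/s.
- manip.move_j(angles): joint-space move.
- manip.open_jaws() and manip.close_gripper(strength=None): open the fingers fully, or close them until they stop; strength is the grip in N (None keeps the last).
- manip.hold(seconds).
- manip.inverse_kinematics(position, orientation): joint angles nearest the present ones, or None.
- cams.snapshot(name): name is "scene" or "side" or "wrist"; returns the picture (480x640x3 uint8, blue, green, red); there is no depth.
- cams.camera_params(name): a dict with "fx", "fy", "cx", "cy" (pixels), "position" and "attitude" of the camera in the world. Camera axes: x right, y up, looking along -z (the intrinsics and any distortion apply to the point x, -y, -z); pixel columns grow to the right and rows downward; lengths in m; the calibration is good to about 2 mm. The wrist camera is an equidistant fisheye: a pixel r from the principal point sees the ray r / f radians off the axis. A picture is of the moment at which its call begins: read the wrist's pose just before it. camera_params takes no time and is no camera call; for the wrist camera it gives the pose at the moment of the call.
A pose or a line that the arm cannot do raises manip.IKError and nothing moves.
- order.finish_job(): hands the job in; it is judged then, once.
Trained networks look in the newest picture that a camera, given by its name, has taken for a name from the list of things; names that differ only in an ending like _2 or _b are one class to them, and where a whole thing is asked for, a point or a joint stands for the part that bears it (a point fixed in the world has none). Each returns a list of dicts, best first, with "p" (0 to 1); they miss things now and then, are a little off and sometimes report something else, mostly with a low value. They report only what shows in the picture. A call takes as long as a camera call. They do not tell look-alikes from the thing itself.
- nets.find_in(camera, name): "rect" ([left, top, right, bottom] in pixels, round what is visible of it).
- nets.cut_out(camera, name): "mask" (480x640 bool, what is visible of it) and "rect" ([left, top, right, bottom] in pixels, round what is visible of it).
Readings, each from a call of its own:
- monitor.read_t(): time.
- monitor.read_qpos(): joint angles.
- monitor.read_joint_velocities(): joint speeds.
- monitor.read_joint_efforts(): joint torques, N m.
- monitor.read_tcp_pos(): TCP position.
- monitor.read_eef_rot(): TCP orientation.
- monitor.read_ft_force(): force on the tool from outside, world axes, zero at the start.
- monitor.read_wrist_torque(): the same for the moment, N m.
- monitor.read_finger_gap(): finger opening in m.
- monitor.read_grasp_force(): force on a finger pad.
Only numpy, scipy, OpenCV 4.12 (cv2) and the standard library are available. Lean on these libraries where they do the work, as an engineer would, in place of code of your own. Each camera call takes 0.05 s, during which the arm holds its last target. There are 200 camera calls.

TASK

Stand the three short sharpening stones (the square, the round and the oblong one) upright side by side on the sprung tray of the levelling jig, in any order, and let go of them. Then lay the wooden pressing bar along over them, centred, and press it down with a modest push until both its ends rest on the jig's steel end posts; finish while still holding it there, so that the clamp screws could be tightened. Leave everything else on the bench where it is.

Things in the scene. Friction and masses are not known exactly. Their poses are not given: they have to be found in the camera images.
- jig: Stone-levelling jig fixed to the bench, 100 x 210 mm. Origin: centre of its underside, on the bench; x across, y along its length, z up. At each end (y = -95, +95 mm) a steel stop post, 70 (x) by 20 mm (y), its flat top (the hard stop) 64 mm above the bench. Between them a tray with sprung floor and side lips at x = -36, +36 mm, 8 mm thick, tops 46 mm up. Screw heads stand 16 mm out of the -x lip.
- floor_top (a point): Centre of the top face of the sprung tray floor, 36 mm above the bench when up; axes as the jig's; it moves straight down with the floor. Clear room between posts 170 mm (y), between lips 64 mm (x).
- spring_floor (a joint): How far the sprung floor is pushed down, m: 0 is up, 0.012 when the bar, lying on the 40 mm stones, meets the posts. Spring 700 N/m, preloaded: it carries stones and bar without sinking; pushing some 5 N more starts it, 12 to 16 N brings the bar to the posts (a change of 15 to 18 N from carrying the bar). 18 to 25 N is right; over 45 N on the posts is too much.
- block_stone: Square grey sharpening stone, 36 x 36 mm, 40 mm tall, standing, about 115 g. Origin: centre of underside; x and y along its sides, z up.
- round_stone: Round grey sharpening stone, 40 mm diameter, 40 mm tall, standing, about 110 g. Origin: centre of underside; z up.
- slip_stone: Oblong grey slip stone with rounded ends, 22 mm wide (its x), 52 mm long (its y), 40 mm tall, standing, about 90 g. Origin: centre of underside; z up.
- bar: Wooden pressing bar, 44 mm wide (x), 216 mm long (y), 18 mm thick, about 260 g, with a grip ridge along its middle on top: 24 mm wide (x), 80 mm long (y), from 18 to 52 mm above the underside. Origin: centre of the underside; z up.
- bar_end_a (a point): Point on the underside of the bar on its midline, 95 mm from its centre towards +y: it comes over one stop post.
- bar_end_b (a point): The same at the other end (towards -y).
- wedge: Bystander, to be left where it is: small wooden wedge block 50 x 28 x 22 mm, lying among the stones. Origin: centre of underside.
- ferrule: Bystander, to be left where it is: small brass ferrule ring, 32 mm across, 22 mm high. Origin: centre of underside.
- bench_stone: Bystander, to be left where it is: long flat bench stone 200 x 65 x 26 mm. Origin: centre of underside.
- wheel: Bystander, to be left where it is: flat grinding wheel, 100 mm across, 22 mm thick. Origin: centre of underside.
- knife_handle: Bystander, to be left where it is: turned wooden knife handle standing on end, 30 mm across, 118 mm high. Origin: centre of underside.
- mug: Bystander, to be left where it is: white mug, 76 mm across, 85 mm high. Origin: centre of underside.
- brush: Bystander, to be left where it is: bench brush, lying.
Not all that is in view belongs to the job. What is shaped like the block_stone but blue or orange is not meant.

How it is judged:
On the way, in this order (a step that is already met when the one before it is completed fails the run):
1. all three stones stand upright on the sprung floor, let go, the floor still up (x of block_stone in the frame of floor_top between -0.026 and 0.026 m and y of block_stone in the frame of floor_top between -0.08 and 0.08 m and z of block_stone in the frame of floor_top between -0.004 and 0.004 m and angle between each of block_stone, round_stone, slip_stone's own z axis and vertical below 0.12 rad and x of round_stone in the frame of floor_top between -0.026 and 0.026 m and y of round_stone in the frame of floor_top between -0.08 and 0.08 m and z of round_stone in the frame of floor_top between -0.004 and 0.004 m and x of slip_stone in the frame of floor_top between -0.026 and 0.026 m and y of slip_stone in the frame of floor_top between -0.08 and 0.08 m and z of slip_stone in the frame of floor_top between -0.004 and 0.004 m and value of joint spring_floor below 0.004 m and contact force between the fingers and block_stone below 0.2 N and contact force between the fingers and round_stone below 0.2 N and contact force between the fingers and slip_stone below 0.2 N), for 0.2 s.
2. the bar is pressed down onto both end posts (x of block_stone in the frame of floor_top between -0.026 and 0.026 m and y of block_stone in the frame of floor_top between -0.08 and 0.08 m and z of block_stone in the frame of floor_top between -0.004 and 0.004 m and angle between each of block_stone, round_stone, slip_stone's own z axis and vertical below 0.12 rad and x of round_stone in the frame of floor_top between -0.026 and 0.026 m and y of round_stone in the frame of floor_top between -0.08 and 0.08 m and z of round_stone in the frame of floor_top between -0.004 and 0.004 m and x of slip_stone in the frame of floor_top between -0.026 and 0.026 m and y of slip_stone in the frame of floor_top between -0.08 and 0.08 m and z of slip_stone in the frame of floor_top between -0.004 and 0.004 m and value of joint spring_floor above 0.01 m and x of bar_end_a in the frame of jig between -0.02 and 0.02 m and z of bar_end_a in the frame of jig between 0.061 and 0.066 m and x of bar_end_b in the frame of jig between -0.02 and 0.02 m and z of bar_end_b in the frame of jig between 0.061 and 0.066 m and y of bar in the frame of jig between -0.013 and 0.013 m and angle between the y axis of bar and the y axis of jig, either way round below 0.17 rad and contact force between bar and jig between 1 and 45 N and contact force between the fingers and bar above 2 N), for 0.3 s.
At the end, for the whole second after the job is handed in: All three stones upright on the sprung floor; floor down more than 10 mm; bar along the jig (0.17 rad; centred to 13 mm along, 20 mm across), both end undersides 61 to 66 mm above the bench; bar bears on the jig with 1 to 45 N; fingers still on the bar with over 2 N (all of step 2); the arm keeps its last pose, push and grip.
It fails at once if a bystander is moved by more than 40 mm (distance of any of wedge, ferrule, bench_stone, wheel, knife_handle, mug, brush from where it was at the start of the episode above 0.04 m).
It also fails if it takes over 72 s, if anything falls off the work surface, if the arm or the gripper's body presses on something with over 40 N, if the wrist force passes 120 N, or if a joint passes its speed limit or range.

## Working session

There is one attempt and no reset: what is moved stays moved. The work goes in short steps, each a Python script; the robot and the scene stay as the last script left them, time stands still between calls to the robot, and variables do not carry over. Pictures are saved under pics/ and viewed, at most 10 in all, crops included, and the job is handed in when it is done.

```bash
mkdir -p pics; ls; python3 - <<'E'
from plant import manip,cams,order,nets,monitor
import cv2,numpy as np
ims=[]
for n in("scene","side"):
    im=cams.snapshot(n); cv2.imwrite(f"pics/{n}0.png",im)
    p=cams.camera_params(n); print(n,p)
    for o in("jig","block_stone","round_stone","slip_stone","bar","wedge"):
        for d in nets.find_in(n,o)[:4]: print(o,[round(v) for v in d["rect"]],round(d["p"],2))
print(monitor.read_t(),monitor.read_eef_rot(),cams.camera_params("wrist"))
E
```

```text
pics
scene {'fx': 436.5743144794811, 'fy': 436.5743144794811, 'cx': 316.811018097516, 'cy': 241.81878805775548, 'position': array([0.82182743, 0.46418149, 0.79870947]), 'attitude': array([0.20603943, 0.76253795, 2.4685418 ])}
jig [232, 189, 314, 291] 0.92
jig [315, 187, 335, 207] 0.65
block_stone [353, 177, 372, 200] 0.93
block_stone [273, 171, 296, 198] 0.86
block_stone [330, 151, 348, 176] 0.82
block_stone [315, 185, 336, 210] 0.76
round_stone [258, 129, 269, 148] 0.57
slip_stone [346, 218, 361, 244] 0.78
bar [346, 315, 446, 420] 0.89
wedge [294, 155, 316, 176] 0.79
side {'fx': 603.5629493326157, 'fy': 603.5629493326157, 'cx': 320.56976935747576, 'cy': 234.66905448431737, 'position': array([-0.29270849, -0.80946561,  0.93284316]), 'attitude': array([ 0.88475029, -0.3699526 , -0.71549428])}
jig [323, 213, 410, 279] 0.71
jig [352, 309, 376, 328] 0.34
block_stone [313, 307, 334, 332] 0.92
block_stone [326, 332, 352, 360] 0.91
block_stone [286, 284, 303, 311] 0.79
block_stone [359, 276, 382, 302] 0.66
round_stone [413, 318, 437, 346] 0.65
slip_stone [288, 249, 306, 276] 0.61
bar [224, 186, 293, 223] 0.88
wedge [348, 307, 372, 328] 0.62
0.7 [-2.22149568e+00 -2.22129352e+00  3.53497666e-05] {'fx': 371.64829954431775, 'fy': 371.64829954431775, 'cx': 320.3050937276871, 'cy': 239.39516347908895, 'position': array([0.67527597, 0.08360366, 0.37418609]), 'attitude': array([-3.30845407e-01, -1.14167313e-04,  1.06297904e-03])}
```

View pics/scene0.png

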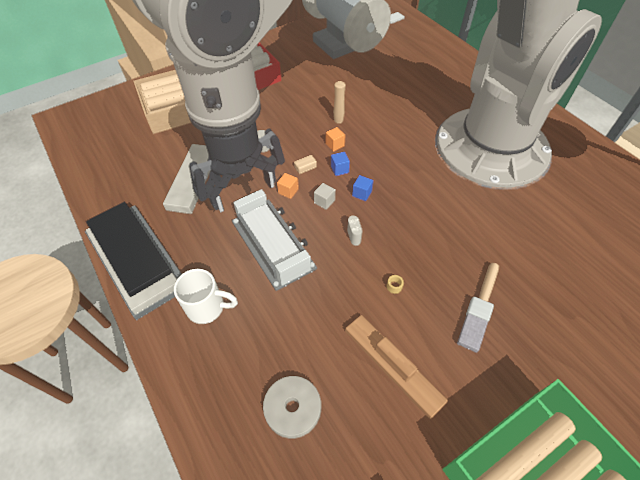

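View pics/side0.png

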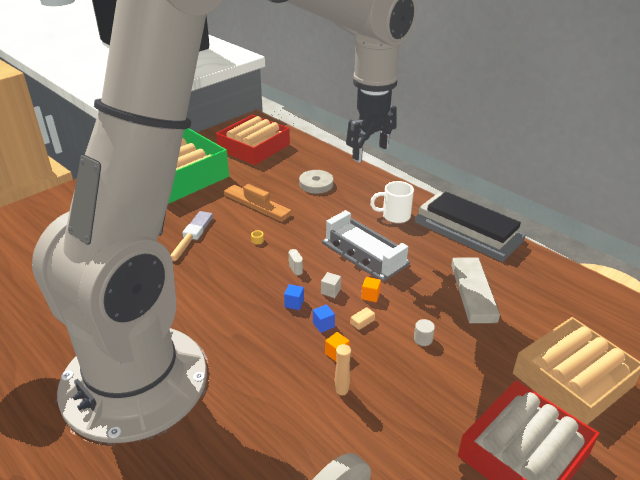

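Grey block: scene (324,195), side (331,285). Slip stone: scene (354,230), side (295,262). Round stone: side (425,332), hidden behind the gripper in scene. Block look-alikes in scene: blue (340,163) and (363,187), orange (335,139) and (288,185). The light wooden wedge at (305,164) is a bystander. I choose the grey block at (324,195).

```bash
cat > h.py <<'E'
from plant import manip,cams,order,nets,monitor
import cv2,numpy as np
from scipy.spatial.transform import Rotation as R
from scipy.optimize import minimize
def proj(P,p,name):
    q=R.from_rotvec(p["attitude"]).inv().apply(np.atleast_2d(P)-p["position"])*[1,-1,-1]
    if name=="wrist":
        r=np.hypot(q[:,0],q[:,1]); th=np.arctan2(r,q[:,2]); uv=q[:,:2]/np.maximum(r,1e-9)[:,None]*th[:,None]
    else: uv=q[:,:2]/q[:,2:]
    return uv*p["fx"]+[p["cx"],p["cy"]]
def ray(uv,p,name,z):
    a=(np.asarray(uv,float)-[p["cx"],p["cy"]])/p["fx"]
    if name=="wrist":
        t=np.hypot(*a); d=np.r_[a/t*np.sin(t),np.cos(t)]
    else: d=np.r_[a,1]
    d=R.from_rotvec(p["attitude"]).apply(d*[1,-1,-1])
    return (p["position"]+d*(z-p["position"][2])/d[2])[:2]
def box(a,b,z0,z1,n=7,cx=0,cy=0):
    t=np.linspace(-1,1,n); e=np.r_[[[s,-1] for s in t],[[s,1] for s in t],[[-1,s] for s in t],[[1,s] for s in t]]*[a/2,b/2]+[cx,cy]
    return np.vstack([np.c_[e,np.full(len(e),z)] for z in(z0,z1)])
def cyl(r,h,cy=0):
    t=np.linspace(0,2*np.pi,33); return np.vstack([np.c_[r*np.cos(t),r*np.sin(t)+cy,0*t+z] for z in(0,h)])
M={"block_stone":[box(.036,.036,0,.04)],"round_stone":[cyl(.02,.04)],
 "slip_stone":[np.vstack([cyl(.011,.04,.015),cyl(.011,.04,-.015)])],
 "bar":[box(.044,.216,0,.018,15),box(.024,.08,.018,.052)],
 "wedge":[box(.05,.028,0,.022)]}
def W(P,s): return R.from_euler("z",s[2]).apply(P)+[s[0],s[1],0]
def sil(parts,s,p,name):
    m=np.zeros((480*4,640*4),np.uint8)
    for P in parts: cv2.fillConvexPoly(m,cv2.convexHull(np.round(proj(W(P,s),p,name)*4+1.5).astype(np.int32)),1)
    return m
def fit(parts,s0,views):
    """views: list of (mask bool, params, name); returns best (x,y,yaw), iou"""
    vs=[(cv2.resize(m.astype(np.uint8),None,fx=4,fy=4,interpolation=cv2.INTER_NEAREST),p,n) for m,p,n in views]
    def f(s):
        c=0
        for m,p,n in vs:
            a=sil(parts,s,p,n); i=np.count_nonzero(a&m); u=np.count_nonzero(a|m); c+=1-i/u
        return c/len(vs)
    best=None
    for y in np.arange(4)*np.pi/4+s0[2]:
        x=[s0[0],s0[1],y]; sim=np.array([x]*4)+np.vstack([np.zeros(3),np.diag([.008,.008,.3])])
        r=minimize(f,x,method="Nelder-Mead",options=dict(initial_simplex=sim,xatol=3e-4,fatol=5e-4,maxiter=90))
        if best is None or r.fun<best.fun: best=r
    return best.x,1-best.fun
def mask_at(cam,name,uv):
    b=[d for d in nets.cut_out(cam,name) if np.hypot(*(np.add(d["rect"][:2],d["rect"][2:])/2-uv))<15]
    return b[0]["mask"] if b else None
E
python3 - <<'E'
from h import *
P={n:cams.camera_params(n) for n in("scene","side")}
S={"block_stone":((324,195),(331,285)),"slip_stone":((354,230),(295,262)),"round_stone":(None,(425,332)),"bar":((396,365),(258,203)),"wedge":((305,164),(362,318))}
for o,px in S.items():
    v=[];g=[]
    for n,uv in zip(P,px):
        if uv is None: continue
        g.append(ray(uv,P[n],n,.02)); m=mask_at(n,o,uv)
        if m is not None: v.append((m,P[n],n))
    s0=[*np.mean(g,0),0]
    print(o,np.round(g,3).tolist(),len(v),*(np.round(fit(M[o],s0,v),3).tolist() if 0 else [fit(M[o],s0,v)] ) if v else "")
for n,uvs in (("scene",[(250,202),(293,270),(363,187),(288,185),(340,163),(335,139),(395,284)]),("side",[(338,222),(395,258),(294,297),(371,290),(323,319),(338,347),(257,237)])):
    print(n,[np.round(ray(u,P[n],n,.064 if i<2 else .02),3).tolist() for i,u in enumerate(uvs)])
E
```

```text
block_stone [[0.46, -0.086], [0.463, -0.085]] 1 (array([ 0.46357943, -0.08236483,  0.47152971]), np.float64(0.8909327925840093))
slip_stone [[0.46, 0.033], [0.461, 0.034]] 2 (array([ 0.46233652,  0.03400324, -0.35536628]), np.float64(0.9133839363671639))
round_stone [[0.499, -0.327]] 1 (array([ 0.49667849, -0.32383872,  0.10904798]), np.float64(0.8867330886208705))
bar [[0.571, 0.319], [0.562, 0.294]] 2 (array([0.57028701, 0.31143104, 0.13039161]), np.float64(0.8960997898448725))
wedge [[0.445, -0.195], [0.435, -0.207]] 2 (array([ 0.44156007, -0.20272223,  3.1804348 ]), np.float64(0.8015096674142872))
scene [[0.626, -0.127], [0.636, 0.071], [0.37, -0.056], [0.514, -0.159], [0.371, -0.15], [0.334, -0.227], [0.469, 0.188]]
side [[0.61, 0.036], [0.601, -0.157], [0.375, -0.056], [0.516, -0.161], [0.372, -0.151], [0.337, -0.23], [0.46, 0.175]]
```

```bash
python3 - <<'E'
from h import *
rot=monitor.read_eef_rot()
manip.movep([.53,-.06,.30],rot)
p=cams.camera_params("wrist"); im=cams.snapshot("wrist"); cv2.imwrite("pics/w1.png",im)
np.save("w1p.npy",p,allow_pickle=True)
print(monitor.read_t())
G={"block_stone":(.4636,-.0824,.47),"slip_stone":(.4623,.034,-.355),"round_stone":(.4967,-.3238,0)}
for o,s in G.items():
    uv=proj([*s[:2],.02],p,"wrist")[0]; m=mask_at("wrist",o,uv); print(o,uv.round(),None if m is None else fit(M[o],s,[(m,p,"wrist")]))
m=nets.cut_out("wrist","jig")
for d in m[:2]: print(d["rect"],d["p"])
cv2.imwrite("jm.png",m[0]["mask"]*255)
# draw jig guess
E
```

```text
1.9
block_stone [262. 211.] (array([ 0.4619787 , -0.08474807,  0.34997623]), np.float64(0.929358450328772))
slip_stone [257. 108.] (array([ 0.460182  ,  0.03323467, -0.36841484]), np.float64(0.961794734013971))
round_stone [296. 378.] (array([ 0.49479298, -0.32787661,  0.20792161]), np.float64(0.9422572178477691))
[354.7, 79.6, 449.8, 281.8] 0.9[ WARN:0@11.397] global loadsave.cpp:1063 imwrite_ Unsupported depth image for selected encoder is fallbacked to CV_8U.
```

View pics/w1.png

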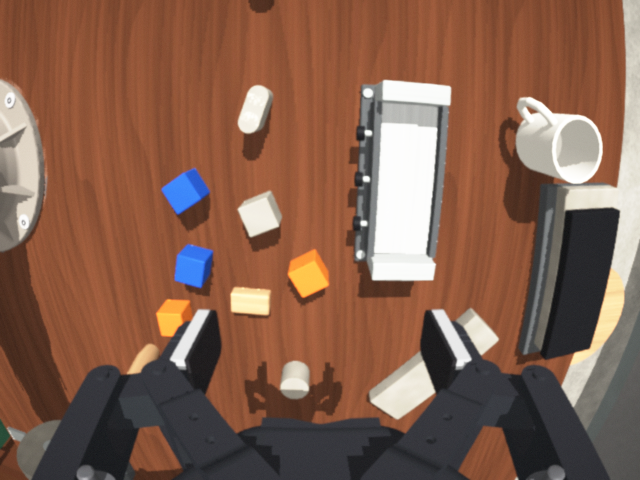

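```bash
python3 - <<'E'
from h import *
p=np.load("w1p.npy",allow_pickle=True).item(); im=cv2.imread("pics/w1.png"); m=cv2.imread("jm.png",0)>0
J=[box(.1,.21,0,.01,9),box(.07,.02,0,.064,5,0,.095),box(.07,.02,0,.064,5,0,-.095),box(.08,.19,0,.046,9)]
s,iou=fit(J,[.62,-.045,.05],[(m,p,"wrist")]); print(s,iou)
big=cv2.resize(im[70:295,230:460],None,fx=2.6,fy=2.6,interpolation=cv2.INTER_CUBIC)
for P,c in((J[1],(0,0,255)),(J[2],(0,0,255)),(J[3],(0,255,0)),(J[0],(255,0,0))):
    n=len(P)//2
    h=cv2.convexHull(((proj(W(P[n:],s),p,"wrist")-[230,70]+.5)*2.6).astype(np.int32)); cv2.polylines(big,[h],True,c,1)
for o,t in (("block_stone",(.462,-.0847,.35)),("slip_stone",(.4602,.0332,-.368))):
    P=M[o][0]; h=cv2.convexHull(((proj(W(P,t),p,"wrist")-[230,70]+.5)*2.6).astype(np.int32)); cv2.polylines(big,[h],True,(0,0,255),1)
cv2.imwrite("pics/w1b.png",big)
E
```

```text
[ 0.62393663 -0.0444665   3.12050539] 0.9788470307880143
```

View pics/w1b.png

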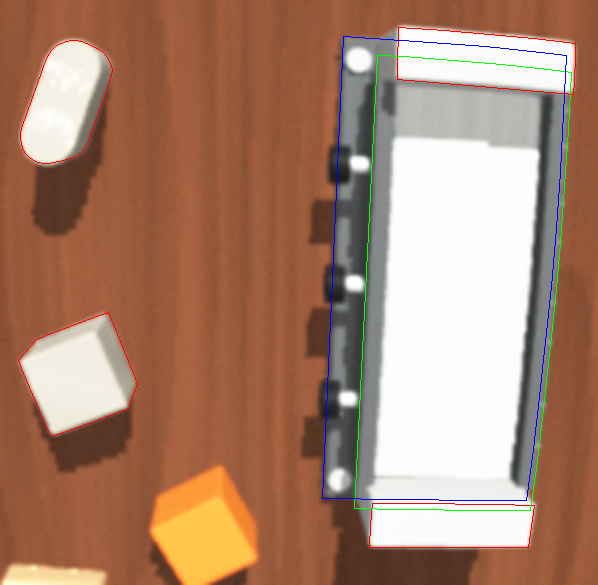

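The overlay matches the jig to about a pixel: (0.624, -0.0445), yaw -0.021, screws towards the robot. The grey block at crop (78,375) and the slip stone at crop (66,100) are confirmed as the right ones, with the orange look-alike at (203,525). I'll start with the block.

```bash
cat >> h.py <<'E'
R0=R.from_matrix([[0,1,0],[1,0,0],[0,0,-1]])
JIG=np.array([.6239,-.0445,-.021])
def att(a): return (R.from_euler("z",a)*R0).as_rotvec()
def jw(x,y,z=0): return W(np.array([x,y,z]),JIG)
def pick_place(xy,a,y,zg=.027,up=.15):
    manip.movep([*xy,.12],att(a)); manip.movel([*xy,zg],.12); manip.close_gripper(40)
    print("gap",monitor.read_finger_gap(),"F",monitor.read_grasp_force())
    manip.movel([*xy,up],.2)
    t=jw(0,y); manip.movep([*t[:2],up],att(JIG[2])); manip.movel([*t[:2],.037+zg+.012],.15); manip.movel([*t[:2],.0365+zg],.03)
    print("gap",monitor.read_finger_gap(),"ft",monitor.read_ft_force().round(1),monitor.read_tcp_pos().round(4))
    manip.open_jaws(); manip.movel([*t[:2],up],.2); print("t",monitor.read_t())
E
python3 - <<'E'
from h import *
pick_place((.462,-.0847),.35,0)
p=cams.camera_params("wrist"); im=cams.snapshot("wrist"); cv2.imwrite("pics/w2.png",im)
np.save("w2p.npy",p,allow_pickle=True)
E
```

```text
gap 0.035424148682322874 F 39.38695728778839
gap 0.035265860620782914 ft [-2.   0.4  2.9] [ 0.6239 -0.0445  0.0635]
t 8.1583
```

View pics/w2.png

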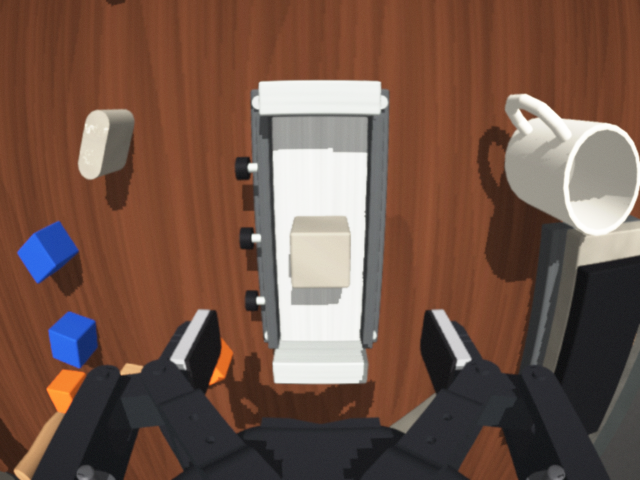

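The block stands upright in mid-tray at (320,255). Next are the slip and round stones, then a search for the bar with the wrist camera.

```bash
python3 - <<'E'
from h import *
pick_place((.4602,.0332),-.368,.052)
pick_place((.4948,-.3275),-.021,-.047)
manip.movep([.60,.16,.28],att(-.021))
p=cams.camera_params("wrist"); im=cams.snapshot("wrist"); cv2.imwrite("pics/w3.png",im)
uv=proj([.57,.311,.02],p,"wrist")[0]
d=nets.cut_out("wrist","bar"); print(uv,[(x["rect"],x["p"]) for x in d[:3]])
s,i=fit(M["bar"],[.57,.311,.13],[(d[0]["mask"],p,"wrist")]); print(s,i,monitor.read_t())
for P in M["bar"]: cv2.polylines(im,[cv2.convexHull(proj(W(P,s),p,"wrist").round().astype(np.int32))],True,(0,255,0),1)
cv2.imwrite("pics/w3.png",im)
E
```

```text
gap 0.021382700848354773 F 39.15426850318909
gap 0.021582033650349247 ft [-0.5  0.5  0.7] [0.6249 0.0075 0.0634]
t 14.4
gap 0.038507265140751694 F 39.36387777328491
gap 0.039230834943403285 ft [-1.5  0.4  3.1] [ 0.6229 -0.0914  0.0636]
t 21.2917
[287.40828361  51.71766345] []Traceback (most recent call last):
  File "<stdin>", line 8, in <module>
IndexError: list index out of range
```

View pics/w3.png

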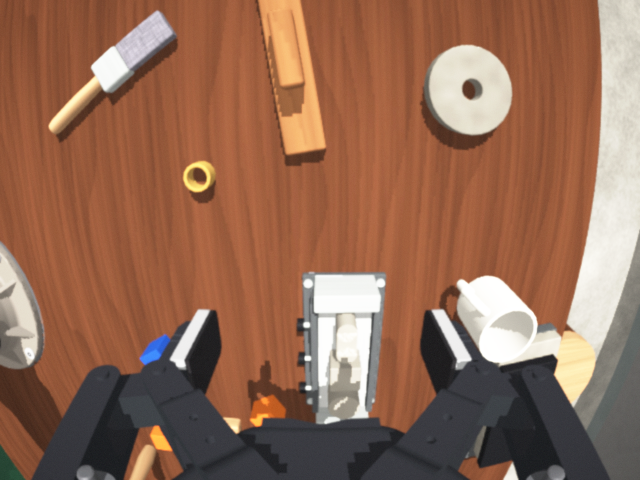

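The bar runs off the top edge at (290,75). The slip stone is in the tray at (345,330). I'll move closer to the bar and check the stones in scene and side.

```bash
python3 - <<'E'
from h import *
manip.movep([.58,.29,.26],att(.1))
p=cams.camera_params("wrist"); im=cams.snapshot("wrist")
d=nets.cut_out("wrist","bar"); print([(x["rect"],x["p"]) for x in d[:3]])
if d:
    s,i=fit(M["bar"],[.57,.311,.13],[(d[0]["mask"],p,"wrist")]); print(s,i,monitor.read_t())
    for P in M["bar"]: cv2.polylines(im,[cv2.convexHull(proj(W(P,s),p,"wrist").round().astype(np.int32))],True,(0,255,0),1)
a=cams.snapshot("scene")[170:310,210:350]; b=cams.snapshot("side")[190:300,300:440]
z=np.zeros((560,760,3),np.uint8)
z[:300,:400]=cv2.resize(im,(400,300)); A=cv2.resize(a,(360,360),interpolation=cv2.INTER_CUBIC); z[:360,400:]=A
B=cv2.resize(b,(331,260),interpolation=cv2.INTER_CUBIC); z[300:,:331]=B
cv2.imwrite("pics/w4.png",z)
E
```

```text
[([287.3, 66.6, 339.7, 274.1], 0.77)]
[0.57036656 0.31178887 0.14372166] 0.9696629136013569 23.1833
```

View pics/w4.png

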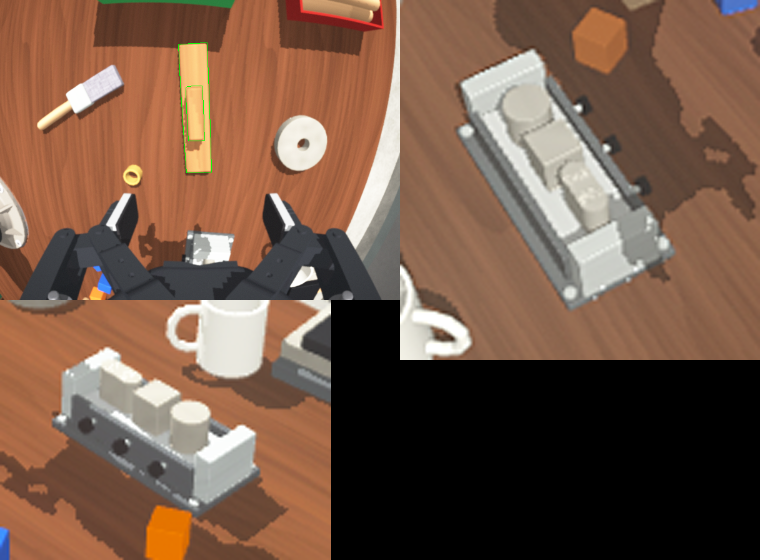

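All three stones stand upright in the tray: round (525,110), block (552,150) and slip (585,195) in the scene crop, and the side view agrees. The bar fit is good, so I'll grip its ridge and lay it on the stones.

```bash
python3 - <<'E'
from h import *
b=(.5704,.3118); zg=.036
manip.movep([*b,.13],att(.1437)); manip.movel([*b,zg],.1); manip.close_gripper(100)
print(monitor.read_finger_gap(),monitor.read_grasp_force(),monitor.read_ft_force().round(1))
manip.movel([*b,.20],.15); manip.hold(.2)
print("carry",monitor.read_ft_force().round(1),monitor.read_wrist_torque().round(2),monitor.read_finger_gap())
t=jw(0,0); manip.movep([*t[:2],.20],att(JIG[2])); manip.movel([*t[:2],.076+zg+.008],.12); manip.hold(.2)
print(monitor.read_ft_force().round(1),monitor.read_t())
a=cams.snapshot("scene")[150:310,190:350]; c=cams.snapshot("side")[170:300,280:440]
z=np.hstack([cv2.resize(a,(400,400),interpolation=cv2.INTER_CUBIC),np.vstack([cv2.resize(c,(400,325),interpolation=cv2.INTER_CUBIC),np.zeros((75,400,3),np.uint8)])])
cv2.imwrite("pics/w5.png",z)
E
```

```text
0.022901871525324805 99.3306040763855 [-1.5 -1.7  4.8]
carry [ 0.2 -0.2 -3.2] [0.03 0.   0.  ] 0.022900546827622083
[-1.4 -0.5 -2.9] 29.375
```

View pics/w5.png

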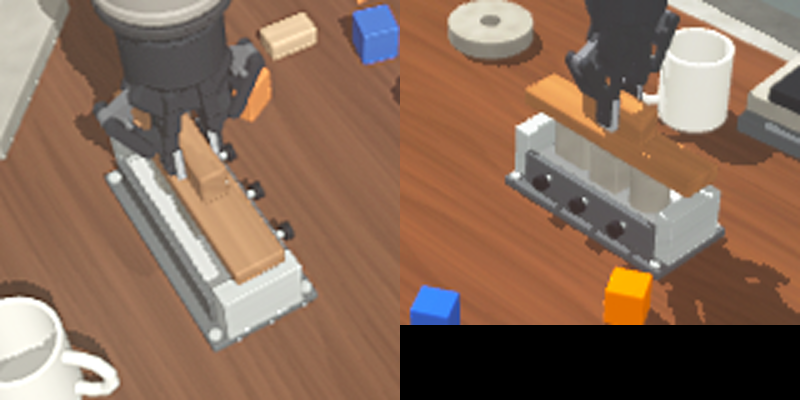

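The bar hangs level and centred over the stones. Now I'll press in small steps, watching the force.

```bash
python3 - <<'E'
from h import *
t=jw(0,0); z=.120; log=[]
while z>.090:
    f=monitor.read_ft_force()[2]
    if f>19.5: break
    z-=.001 if f<11 else .0004
    manip.movel([*t[:2],z],.02); manip.hold(.1)
    log.append((round(z,4),round(monitor.read_tcp_pos()[2],4),round(monitor.read_ft_force()[2],1)))
print(log); manip.hold(.6); print(monitor.read_ft_force().round(1),monitor.read_wrist_torque().round(2),monitor.read_t())
c=cams.snapshot("side")[170:300,280:440]; cv2.imwrite("pics/w6.png",cv2.resize(c,(800,600),interpolation=cv2.INTER_CUBIC)[:,:])
E
```

```text
[(0.119, np.float64(0.119), np.float64(-2.8)), (0.118, np.float64(0.118), np.float64(-2.7)), (0.117, np.float64(0.117), np.float64(-2.8)), (0.116, np.float64(0.116), np.float64(-3.0)), (0.115, np.float64(0.115), np.float64(-2.5)), (0.114, np.float64(0.114), np.float64(-3.3)), (0.113, np.float64(0.113), np.float64(-3.4)), (0.112, np.float64(0.1124), np.float64(4.3)), (0.111, np.float64(0.1113), np.float64(5.0)), (0.11, np.float64(0.1103), np.float64(6.7)), (0.109, np.float64(0.1094), np.float64(6.3)), (0.108, np.float64(0.1084), np.float64(7.0)), (0.107, np.float64(0.1074), np.float64(8.6)), (0.106, np.float64(0.1065), np.float64(8.4)), (0.105, np.float64(0.1055), np.float64(10.2)), (0.104, np.float64(0.1046), np.float64(9.5)), (0.103, np.float64(0.1036), np.float64(10.6)), (0.102, np.float64(0.1026), np.float64(10.8)), (0.101, np.float64(0.1017), np.float64(12.1)), (0.1006, np.float64(0.1013), np.float64(11.8)), (0.1002, np.float64(0.1009), np.float64(12.8)), (0.0998, np.float64(0.1006), np.float64(12.7)), (0.0994, np.float64(0.1004), np.float64(16.5)), (0.099, np.float64(0.1003), np.float64(23.0))]
[-7.7  0.5 22.3] [ 0.13  1.8  -0.01] 38.475
```

View pics/w6.png

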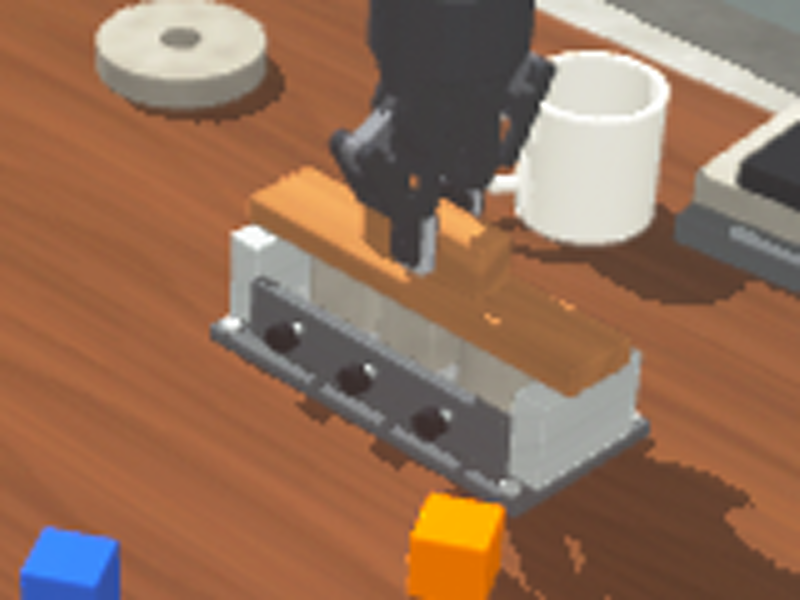

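The force rose sharply after about 12 mm of travel and now holds at 22 N. In the picture both bar ends lie on the posts, at (260,230) and (570,390). Handing in.

```bash
python3 -c "
from h import *
print(monitor.read_ft_force().round(1)); print(order.finish_job())"
```

```text
[-7.7  1.4 22.5]
the job is handed in; nothing more can be done
None
```

I handed the job in at about 38 s on the robot's clock: the three stones stand upright in the tray, and the bar is centred and still held down on both posts with about 22 N; the judge's verdict was not shown.

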